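# Load the utensil steriliser, latch its tray, set its timer wheel

### The job

Lay the white egg separator flat, cup upwards, in the open tray of the grey steriliser, lengthwise across the tray. Press the tray all the way in until its push-push latch catches, let go and make sure it stays in; then, with one fingertip, roll the timer wheel on top of the steriliser exactly three clicks, its top edge moving away from the tray front. Leave everything else standing where it is.

Things in the scene. Friction and masses are not known exactly. Their poses are not given: they have to be found in the camera images.
- separator_grip (a point): Grasp point on the loose white egg separator (45 g): middle of the handle's width and thickness, 21 mm past the cup's rim, 26 mm above the underside. x runs along the handle away from the cup, z up. The handle is straight and flat, 16 mm wide, 8 mm thick, its top level with the rim, and stands out 62 mm from it. It starts cup upwards on the sill, any yaw, left or right of the steriliser.
- separator_mid (a point): Middle of the separator's whole length (124 mm), where handle meets cup rim, 15 mm above its underside, 21 mm in -x of separator_grip; same axes. The round open cup lies in -x: rim 62 mm across, foot 52 mm across, 30 mm tall.
- tray_floor (a point): Middle of the tray's inner floor, 10 mm above the sill. x points into the machine, y left, z up. Inside 90 (x) by 150 mm (y), walls 22 mm high. Housing front (tray out) 58 mm in +x; roof 75 mm above the sill; fixed housing 155 mm deep, from 90 mm left to 155 mm right; 53 mm headroom over the floor. The separator fits only with its length along y, either way round; it moves with the tray.
- tray_front (a point): Middle of the outer face of the tray's grey front panel, 33 mm above the sill; moves with the tray, axes as tray_floor. The face spans 88 mm either side in y and 6 to 60 mm above the sill; panel 12 mm thick. Press it along +x, anywhere.
- tray (a joint): How far the tray is pressed in (m): 0 out (start), 0.105 at the inner stop. A spring pushes it out with 3.4 to 5 N; damping 14 N s/m. Push-push latch: press it against the stop (at least beyond 0.102), let go, and it springs back slightly and stays at about 0.0915; let go too early and it comes all the way out. Pressing a latched tray to the stop again releases it.
- wheel_top (a point): Top of the black knurled timer thumbwheel in the steriliser's roof, right of the tray: 90 mm above the sill, 15 mm above the roof. Disc 56 mm across, 14 mm thick, axis along y; x is the way its top must roll (as tray_floor x). It gives up to 6 mm when pressed, 1.4 N at first plus 1.2 N per mm. Roll it with a shut fingertip pressed 3 to 5 mm down on its top and dragged along x.
- wheel (a joint): Angle of the thumbwheel (rad): 0 at its stop (start), growing as its top rolls away from the tray front. A click every 0.524 rad (30 degrees, 14.7 mm of edge); let go, it settles into a click. A click needs about 1.5 N at the edge. A white line on the rim starts 45 degrees to the front of the top; after three clicks (1.571) it is 45 degrees behind.
- canister_mid (a point): Tall clear glass canister with clamped glass lid, 97 mm across the clamp, 194 mm tall, heavy. Its origin is on the upright axis, half-way up. Loose, leave it standing where it is.
- timer_mid (a point): Grey plastic kitchen timer with three dials on its front and a chrome push button on top: 46 mm deep (its x) by 112 mm wide (its y) by 78 mm tall. Origin 35 mm above its underside. Loose, leave it standing where it is.
- cup_mid (a point): Steel cup, 76 mm across, 85 mm tall. Its origin is on the upright axis, half-way up. Loose, leave it standing where it is.
- ramekin_mid (a point): Black melamine ramekin, 72 mm across, 40 mm tall, standing on the steriliser's roof. Its origin is on the upright axis, half-way up. Loose, leave it standing where it is.
- shaker_mid (a point): Small glass salt shaker with steel cap, 39 mm across, 64 mm tall, standing before the tray, 51 mm or more clear of its front panel. Its origin is on the upright axis, half-way up. Loose, leave it standing where it is.
Not all that is in view belongs to the job. Leave any pink or turquoise look-alike of the part that bears separator_grip alone.

How it is judged:
By the outcome, as a careful person would: the job done as asked, in the order asked, and still so for the second after the job is handed in, with the robot touching nothing.
It also fails if it takes over 72 s, if anything falls off the work surface, if the arm or the gripper's body presses on something with over 40 N, if the wrist force passes 120 N, or if a joint passes its speed limit or range.

### The arm

A 6-joint arm with a two-finger parallel gripper is mounted at the origin on the work surface. World frame = base frame: x ahead of the robot, y to its left, z up, the work surface at z = 0. Lengths are in m, angles in degrees, forces in N, time in s.
With the tool pointing down it reaches from about 0.25 to 0.725 m from the base axis. Payload 9.7 kg.
Tool frame: the origin (TCP) lies between the finger pads; the fingertips stand 11 mm ahead of it and the grasp point (between the pads) lies 8 mm behind it; z points along the fingers, y is the line along which they close (so a half turn about z gives the same grasp; the last joint's range is limited). The gripper opens to 85 mm and grips with 20 to 120 N. Pads are 22 mm wide; open, the fingers measure 114 mm over their backs; the gripper's body (76 mm by 85 mm) begins 54 mm behind the grasp point. The pads swing forward as they close: fully open they stand 13 mm farther back than shut.
Start: joints at [66.979, 4.979, 10.078, 95.1, 0, 90], TCP at [0.215, 0.506, 0.242] pointing down, gripper open.
Joint ranges: [-179.16, 179.16], [-48.56, 103.87], [-65.8, 70.77], [-126.05, 130.52], [-82.76, 87.17], [-180, 180]. Speed limits (degrees/s): [127.2, 127.2, 147.25, 180, 180, 180].

### API

Orientations are given as [roll, pitch, yaw] about the fixed x, y, z axes, in that order (R = Rz(yaw) Ry(pitch) Rx(roll)).
In Python, from workcell import monitor, cams, ticket gives the robot as it stands.
- The arm moves only by the tool carry_out, never from a script. Its argument "plan" is a list of rows, each an object with "travel": the shift along the world's x, y, z as a fraction of full scale, a list of three; "angular": the turn, a rotation vector about the world's x, y, z as a fraction of full scale, a list of three; "grip": the gripper's target within -1 to 1 (fully open at 1, half-way at 0, shut at -1). In form: [{"travel": [x, y, z], "angular": [ax, ay, az], "grip": grip}, ...]. A call has 1 to 8 rows; each row is the pose to reach, as a shift and turn from the pose commanded when the call began; what a row does not reach only later rows make up. Full scale, the value 1, is 300 mm for a shift and 0.5 rad for a turn. A row lasts 1/12 s, in which the tool goes at most 41.7 mm and 7.16 degrees, less where a joint would pass 70% of its speed; a pose out of reach is approached as far as the arm can. A call with a number of a shift or a turn outside -1 to 1 is refused whole. A call with a gripper value outside its range is refused whole. The fingers move at their own pace and stop on an object; "grip_force" is the grip in N (left out, the last holds). Time passes only in rows, so rows that repeat a pose let the fingers close. It gives the time, the measured TCP pose, the force, the opening and the grip force at its end, in the units of the state.
- monitor.get_obs(): the state, without advancing time (a new reading comes with each control period).
- cams.camera(name): name is "scene" or "top"; returns a dict with "frame" (420x560x3 uint8, red, green, blue), "mtx" (3x3 intrinsics, pixels), "view" (4x4, takes a point from world to camera coordinates). Camera axes: x right, y up, looking along -z (the intrinsics and any distortion apply to the point x, -y, -z); pixel columns grow to the right and rows downward; lengths in m; the calibration is good to about 2 mm. A picture is of the moment at which its call begins. There is no depth.
- ticket.job_done(): hands the job in; it is judged then, once.
The state is a dict: "time": time; "q": joint angles; "qd": joint speeds; "joint_efforts": joint torques, N m; "ee_pos": TCP position; "tcp_rot": TCP orientation; "wrist_force": force on the tool from outside, world axes, zero at the start; "torque": the same for the moment, N m; "opening": finger opening in m; "grasp_force": force on a finger pad.
Only numpy, scipy, OpenCV 4.12 (cv2) and the standard library are available. Lean on these libraries where they do the work, as an engineer would, in place of code of your own. Each camera call takes 0.05 s, during which the arm holds its last target. There are 200 camera calls.

## Working session

There is one attempt and no reset: what is moved stays moved. The work goes in short steps, Python scripts to look and compute and a tool call to move; the robot and the scene stay as the last step left them, time stands still between calls to the robot, and variables do not carry over. Pictures are saved under pics/ and viewed, at most 10 in all, crops included, and the job is handed in when it is done.

Besides the shell and the picture viewer there is one more tool, called after "Request:" by a JSON object that holds its "api" and its "payload". carry_out: Moves the arm, as the interface text tells. Its arguments: {"type":"object","properties":{"plan":{"type":"array","items":{"type":"object","properties":{"travel":{"type":"array","items":{"type":"number"}},"angular":{"type":"array","items":{"type":"number"}},"grip":{"type":"number"}}}},"grip_force":{"type":"number"}},"required":["plan"]}

```bash
mkdir -p pics
cat > h.py <<'E'
from workcell import monitor,cams,ticket
import numpy as np,cv2
def snap(n,name,crop=None,s=1):
    d=cams.camera(n);im=d["frame"][:,:,::-1]
    np.savez(f'pics/{n}.npz',K=d["mtx"],V=d["view"],**{k:v for k,v in d.items() if k not in("frame","mtx","view")})
    cv2.imwrite(f'pics/{name}_full.png',im)
    if crop: u0,v0,u1,v1=crop; im=im[v0:v1,u0:u1]
    im=cv2.resize(im,None,fx=s,fy=s,interpolation=cv2.INTER_CUBIC)
    cv2.imwrite(f'pics/{name}.png',im); return d
def cal(n):
    z=np.load(f'pics/{n}.npz',allow_pickle=True);return z['K'],z['V']
def px2w(n,u,v,z):
    K,V=cal(n);r=np.linalg.inv(K)@[u,v,1];r=np.array([r[0],-r[1],-r[2]])
    R=V[:3,:3];c=-R.T@V[:3,3];d=R.T@r
    return c+d*(z-c[2])/d[2]
def w2px(n,p):
    K,V=cal(n);q=V[:3,:3]@np.array(p)+V[:3,3];q=K@[q[0],-q[1],-q[2]];return q[:2]/q[2]
E
python3 - <<'E'
from h import *
d=snap("top","t1",None,1.4);print([ (k) for k in d])
d=snap("scene","s1",None,1.4)
for n in("top","scene"):
    K,V=cal(n);print(K.round(1).tolist(),(-V[:3,:3].T@V[:3,3]).round(3))
o=monitor.get_obs();print(o)
E
```

```text
['frame', 'mtx', 'view']
[[544.5, 0.0, 283.1], [0.0, 544.5, 208.2], [0.0, 0.0, 1.0]] [ 0.356 -0.005  1.588]
[[506.9, 0.0, 291.6], [0.0, 506.9, 210.1], [0.0, 0.0, 1.0]] [1.111 0.398 1.02 ]
{'time': 0.1, 'q': array([6.69804737e+01, 5.00823609e+00, 1.00399151e+01, 9.50996329e+01,
       1.54651607e-04, 8.99994829e+01]), 'qd': array([ 0.04708818, -0.07830771,  0.15888738,  0.04996075, -0.03568782,
        0.15945989]), 'joint_efforts': array([ 5.25282248e-04, -5.21560764e+01,  4.65653801e+01,  1.61053747e-02,
        2.83198216e-05,  1.35605183e-05]), 'ee_pos': array([0.21500072, 0.5060323 , 0.24165945]), 'tcp_rot': array([-1.79932046e+02, -1.55264746e-04,  1.56980991e+02]), 'wrist_force': array([ 0.44437718,  0.04189914, -0.83568425]), 'torque': array([-0.00235061,  0.02510132,  0.03767046]), 'grasp_force': 0.0, 'opening': 0.08496881578796069}
```

View pics/t1.png

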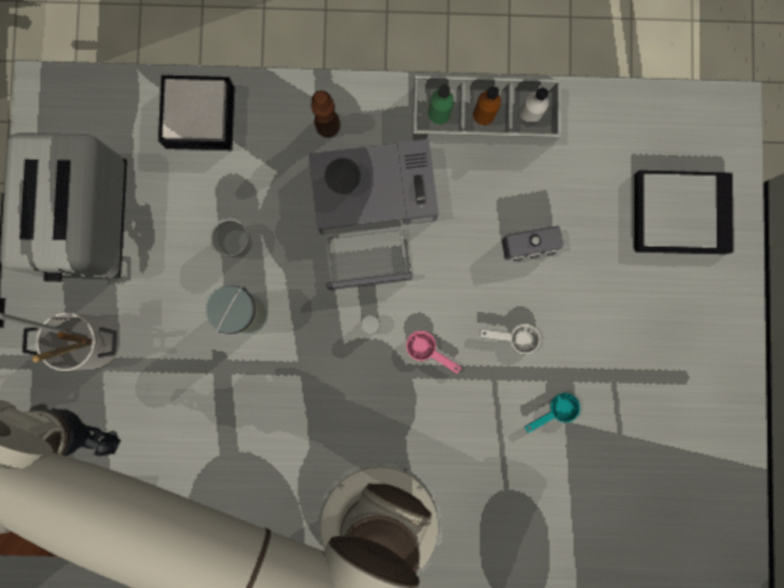

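View pics/s1.png

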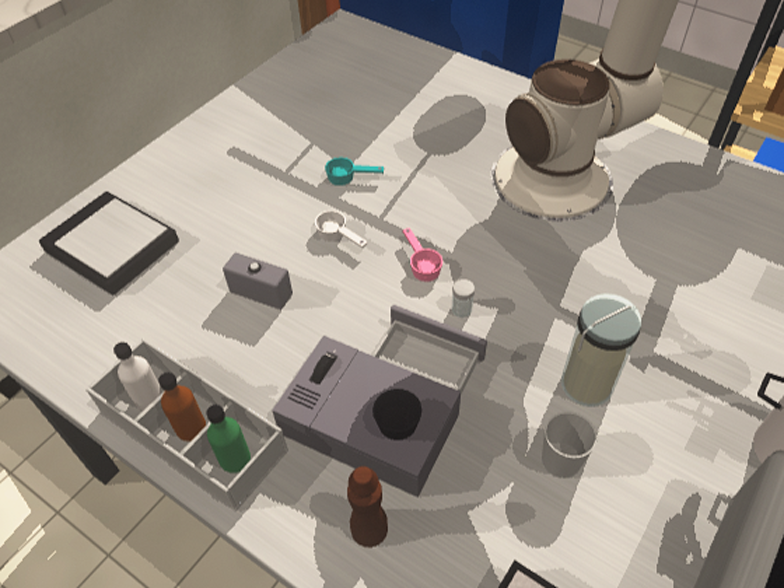

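The top picture shows the white separator with its cup at about (524,338) and its handle pointing left. The tray is at about (370,260), the shaker at (370,324), the wheel at (419,188), and the steriliser is turned by a few degrees. I'll enlarge this region.

Run:
```python
import cv2
im=cv2.imread('pics/t1_full.png')[95:265,210:400]
cv2.imwrite('pics/t1z.png',cv2.resize(im,None,fx=4,fy=3.5 if 0 else 3.5,interpolation=cv2.INTER_CUBIC) if 0 else cv2.resize(im,None,fx=3.5,fy=3.5,interpolation=cv2.INTER_CUBIC))
```

```text
(no output)
```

View pics/t1z.png

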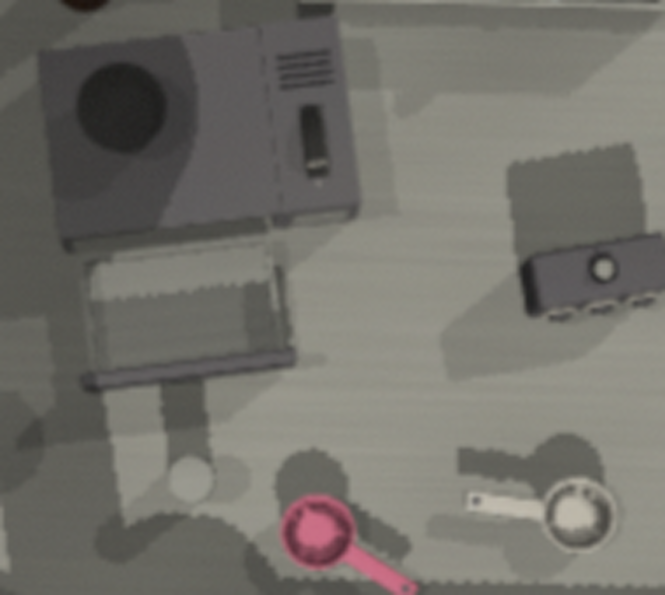

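Separator: handle tip (468,499), cup centre (580,515). Panel front top edge: (85,388)–(296,361). Roof corners: (38,52), (338,14), (358,208), (65,243). Wheel about (313,140), shaker (191,479).

Run:
```python
from h import *
def t(x,y,z): return px2w("top",210+x/3.5,95+y/3.5,z)[:2]
f=lambda a:np.round(a,4).tolist()
tip=t(468,499,.03);c=t(580,515,.03);d=tip-c
print('sep tip',f(tip),'cup',f(c),'len',np.linalg.norm(d),'yaw',np.degrees(np.arctan2(d[1],d[0])))
L=t(85,388,.06);R=t(296,361,.06);y=L-R
print('panel',f(L),f(R),np.linalg.norm(y),'yaw',np.degrees(np.arctan2(y[1],y[0]))-90,'mid',f((L+R)/2))
r=[t(*p,.075) for p in((38,52),(338,14),(358,208),(65,243))];print('roof',[f(a) for a in r],[np.linalg.norm(r[i]-r[i-1]) for i in range(4)])
for i in(0,1): pass
e=r[0]-r[1];print(np.degrees(np.arctan2(e[1],e[0]))-90);e=r[3]-r[2];print(np.degrees(np.arctan2(e[1],e[0]))-90);e=r[1]-r[2];print(np.degrees(np.arctan2(e[1],e[0])))
print('wheel',f(t(313,140,.09)),'shaker',f(t(191,479,.064)),'timer btn',f(t(603,268,.08)))
# height check: scene projection of estimates
for n,p in(('cup',[*c,.03]),('tip',[*tip,.03]),('panelL',[*L,.06]),('panelR',[*R,.06]),('roofs',[*r[0],.075]),('roof2',[*r[2],.075])): print(n,f(w2px("scene",p)*1.4))
```

```text
sep tip [0.3971, -0.2] cup [0.3862, -0.292] len 0.09260081461144931 yaw 83.2656760715741
panel [0.4779, 0.1133] [0.504, -0.0558] 0.1710751859105457 yaw 8.760439070835403 mid [0.491, 0.0287]
roof [[0.7475, 0.1583], [0.7854, -0.083], [0.6272, -0.1024], [0.5927, 0.1317]] [np.float64(0.15706152041843635), np.float64(0.24430856134260384), np.float64(0.15942682348874576), np.float64(0.23656151078094848)]
8.935466457831936
8.381555386112822
6.960676382561759
wheel [0.6783, -0.0644] shaker [0.4068, 0.0261] timer btn [0.5829, -0.2991]
cup [329.1639, 220.1811]
tip [363.4909, 242.8264]
panelL [485.1176, 337.7826]
panelR [392.6412, 302.9255]
roofs [416.7487, 474.2383]
roof2 [325.9466, 333.5213]
```

Request:
{"api": "carry_out", "payload": {"plan": [{"travel": [0.197,-0.83,0],"angular": [0,0,-0.857],"grip": 0},{"travel": [0.197,-0.83,0],"angular": [0,0,-0.857],"grip": 0},{"travel": [0.197,-0.83,0],"angular": [0,0,-0.857],"grip": 0},{"travel": [0.197,-0.83,0],"angular": [0,0,-0.857],"grip": 0},{"travel": [0.197,-0.83,0],"angular": [0,0,-0.857],"grip": 0},{"travel": [0.197,-0.83,0],"angular": [0,0,-0.857],"grip": 0},{"travel": [0.197,-0.83,0],"angular": [0,0,-0.857],"grip": 0},{"travel": [0.197,-0.83,0],"angular": [0,0,-0.857],"grip": 0}], "grip_force": 40}}

```text
time: 0.77
ee_pos: [0.2747, 0.2554, 0.2427]
tcp_rot: [179.9, 0.0, 132.2]
wrist_force: [-1.0, 0.1, 0.1]
opening: 0.0427
grasp_force: 0.0
```

Request:
{"api": "carry_out", "payload": {"plan": [{"travel": [0.197,-0.83,0],"angular": [0,0,-0.857],"grip": 0},{"travel": [0.197,-0.83,0],"angular": [0,0,-0.857],"grip": 0},{"travel": [0.197,-0.83,0],"angular": [0,0,-0.857],"grip": 0},{"travel": [0.197,-0.83,0],"angular": [0,0,-0.857],"grip": 0},{"travel": [0.197,-0.83,0],"angular": [0,0,-0.857],"grip": 0},{"travel": [0.197,-0.83,0],"angular": [0,0,-0.857],"grip": 0},{"travel": [0.197,-0.83,0],"angular": [0,0,-0.857],"grip": 0},{"travel": [0.197,-0.83,0],"angular": [0,0,-0.857],"grip": 0}]}}

```text
time: 1.43
ee_pos: [0.334, 0.0067, 0.2419]
tcp_rot: [-180.0, -0.0, 107.6]
wrist_force: [-1.1, 1.3, 0.7]
opening: 0.0431
grasp_force: 0.0
```

Request:
{"api": "carry_out", "payload": {"plan": [{"travel": [0.197,-0.828,-0.5],"angular": [0,0,-0.857],"grip": 0},{"travel": [0.197,-0.828,-0.5],"angular": [0,0,-0.857],"grip": 0},{"travel": [0.197,-0.828,-0.5],"angular": [0,0,-0.857],"grip": 0},{"travel": [0.197,-0.828,-0.5],"angular": [0,0,-0.857],"grip": 0},{"travel": [0.197,-0.828,-0.5],"angular": [0,0,-0.857],"grip": 0},{"travel": [0.197,-0.828,-0.5],"angular": [0,0,-0.857],"grip": 0},{"travel": [0.197,-0.828,-0.5],"angular": [0,0,-0.857],"grip": 0},{"travel": [0.197,-0.828,-0.5],"angular": [0,0,-0.857],"grip": 0}]}}

```text
time: 2.1
ee_pos: [0.3933, -0.2411, 0.0877]
tcp_rot: [-179.8, -0.1, 83.3]
wrist_force: [-1.1, 1.2, 1.1]
opening: 0.0425
grasp_force: 0.0
```

Run:
```python
from h import *
snap("scene","s2",(200,100,340,205),5)
print(monitor.get_obs()["ee_pos"],monitor.get_obs()["tcp_rot"])
```

```text
[ 0.39296669 -0.23983333  0.08894907] [-1.79745413e+02 -1.27269163e-01  8.33280396e+01]
```

View pics/s2.png

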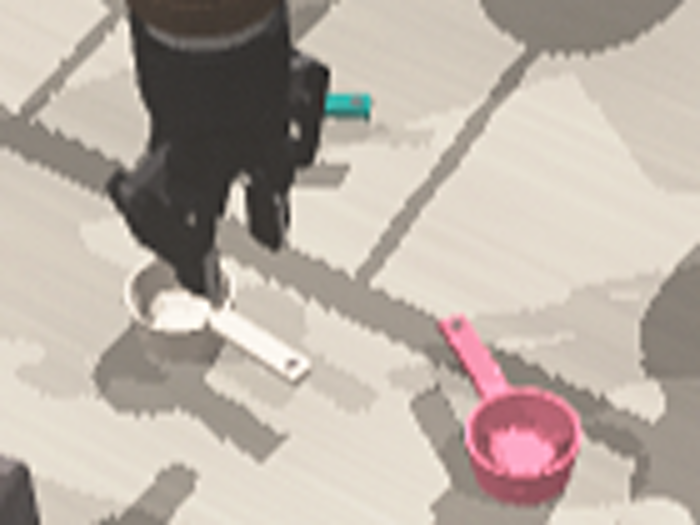

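The open fingers straddle the handle; the handle runs from crop (215,310) to (300,370). I'll go down and grip.

Request:
{"api": "carry_out", "payload": {"plan": [{"travel": [0,0,-0.12],"angular": [0,0,0],"grip": 0},{"travel": [0,0,-0.2],"angular": [0,0,0],"grip": 0},{"travel": [0,0,-0.247],"angular": [0,0,0],"grip": 0},{"travel": [0,0,-0.247],"angular": [0,0,0],"grip": 0},{"travel": [0,0,-0.247],"angular": [0,0,0],"grip": -1},{"travel": [0,0,-0.247],"angular": [0,0,0],"grip": -1},{"travel": [0,0,-0.247],"angular": [0,0,0],"grip": -1},{"travel": [0,0,-0.247],"angular": [0,0,0],"grip": -1}]}}

```text
time: 2.82
ee_pos: [0.3936, -0.24, 0.0199]
tcp_rot: [179.8, 0.0, 83.4]
wrist_force: [1.1, 4.6, 7.0]
opening: 0.0154
grasp_force: 40.8
```

Request:
{"api": "carry_out", "payload": {"plan": [{"travel": [0,0,0],"angular": [0,0,0],"grip": -1},{"travel": [0,0,0.1],"angular": [0,0,0],"grip": -1},{"travel": [0,0,0.25],"angular": [0,0,0],"grip": -1},{"travel": [0,0,0.4],"angular": [0,0,0],"grip": -1},{"travel": [0,0,0.4],"angular": [0,0,0],"grip": -1}]}}

```text
time: 3.23
ee_pos: [0.3944, -0.2416, 0.1457]
tcp_rot: [179.5, 0.2, 83.3]
wrist_force: [1.0, 0.4, 0.2]
opening: 0.015
grasp_force: 40.2
```

Request:
{"api": "carry_out", "payload": {"plan": [{"travel": [0.507,0.995,0.05],"angular": [0,0,0.534],"grip": -1},{"travel": [0.507,0.995,0.05],"angular": [0,0,0.534],"grip": -1},{"travel": [0.507,0.995,0.05],"angular": [0,0,0.534],"grip": -1},{"travel": [0.507,0.995,0.05],"angular": [0,0,0.534],"grip": -1},{"travel": [0.507,0.995,0.05],"angular": [0,0,0.534],"grip": -1},{"travel": [0.507,0.995,0.05],"angular": [0,0,0.534],"grip": -1},{"travel": [0.507,0.995,0.05],"angular": [0,0,0.534],"grip": -1},{"travel": [0.507,0.995,0.05],"angular": [0,0,0.534],"grip": -1}]}}

```text
time: 3.9
ee_pos: [0.5443, 0.0586, 0.1538]
tcp_rot: [179.9, 0.0, 98.6]
wrist_force: [1.3, -1.0, -0.0]
opening: 0.0146
grasp_force: 40.2
```

Request:
{"api": "carry_out", "payload": {"plan": [{"travel": [0,0,-0.1],"angular": [0,0,0],"grip": -1},{"travel": [0,0,-0.18],"angular": [0,0,0],"grip": -1},{"travel": [0,0,-0.18],"angular": [0,0,0],"grip": -1},{"travel": [0,0,-0.18],"angular": [0,0,0],"grip": -1}]}}

```text
time: 4.23
ee_pos: [0.5428, 0.0564, 0.0986]
tcp_rot: [-179.9, 0.0, 98.6]
wrist_force: [1.4, 0.3, -0.4]
opening: 0.015
grasp_force: 40.1
```

Run:
```python
from h import *
snap("scene","s3",(220,170,380,290),5)
cv2.imwrite('pics/dummy.png',np.zeros((2,2)))
o=monitor.get_obs();print(o["ee_pos"],o["tcp_rot"],o["wrist_force"])
R=np.array([0.9888,.1495]);Y=np.array([-.1495,.9888]);f=np.array([.5474,.0372])
for x,y,z in((-45,75,32),(-45,-75,32),(-57,88,60),(-57,-88,60),(58,90,75)): print((x,y,z),((w2px("scene",[*(f+R*x/1e3+Y*y/1e3),z/1e3])-[220,170])*5).round())
```

```text
[0.54363942 0.05621643 0.10014685] [1.79977388e+02 6.91601694e-03 9.85907666e+01] [ 0.63841248 -0.63991139  0.45996816]
(-45, 75, 32) [597. 402.]
(-45, -75, 32) [312. 292.]
(-57, 88, 60) [637. 359.]
(-57, -88, 60) [298. 230.]
(58, 90, 75) [545. 536.][ WARN:0@1.893] global loadsave.cpp:1063 imwrite_ Unsupported depth image for selected encoder is fallbacked to CV_8U.
```

View pics/s3.png

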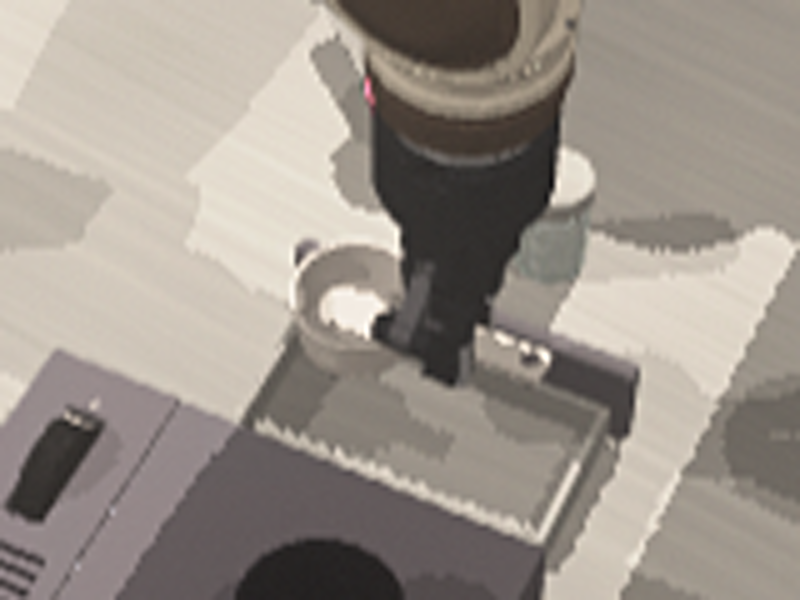

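The cup hangs over the tray with the handle pointing left; the panel corner is seen at (637,370) against (637,359) predicted, which agrees. I'll lower and release.

Request:
{"api": "carry_out", "payload": {"plan": [{"travel": [0,0,-0.08],"angular": [0,0,0],"grip": -1},{"travel": [0,0,-0.15],"angular": [0,0,0],"grip": -1},{"travel": [0,0,-0.19],"angular": [0,0,0],"grip": -1},{"travel": [0,0,-0.21],"angular": [0,0,0],"grip": -1},{"travel": [0,0,-0.225],"angular": [0,0,0],"grip": -1},{"travel": [0,0,-0.225],"angular": [0,0,0],"grip": -1}]}}

```text
time: 4.78
ee_pos: [0.5438, 0.0563, 0.0321]
tcp_rot: [180.0, 0.0, 98.6]
wrist_force: [0.0, 0.7, -0.5]
opening: 0.0149
grasp_force: 40.2
```

Request:
{"api": "carry_out", "payload": {"plan": [{"travel": [0,0,-0.007],"angular": [0,0,0],"grip": -1},{"travel": [0,0,-0.007],"angular": [0,0,0],"grip": -1},{"travel": [0,0,-0.007],"angular": [0,0,0],"grip": -0.25},{"travel": [0,0,-0.007],"angular": [0,0,0],"grip": -0.25},{"travel": [0,0,-0.007],"angular": [0,0,0],"grip": -0.25}]}}

```text
time: 5.2
ee_pos: [0.5438, 0.0565, 0.03]
tcp_rot: [180.0, 0.0, 98.6]
wrist_force: [0.4, -0.4, -1.3]
opening: 0.0322
grasp_force: 0.0
```

Request:
{"api": "carry_out", "payload": {"plan": [{"travel": [0,0,0.05],"angular": [0,0,0],"grip": -0.25},{"travel": [0,0,0.18],"angular": [0,0,0],"grip": -0.25},{"travel": [0,0,0.32],"angular": [0,0,0],"grip": -0.25},{"travel": [0,0,0.45],"angular": [0,0,0],"grip": -0.5},{"travel": [-0.3,-0.2,0.45],"angular": [0,0,0],"grip": -1},{"travel": [-0.45,-0.25,0.45],"angular": [0,0,0],"grip": -1},{"travel": [-0.45,-0.25,0.45],"angular": [0,0,0],"grip": -1},{"travel": [-0.45,-0.25,0.45],"angular": [0,0,0],"grip": -1}]}}

```text
time: 5.87
ee_pos: [0.4063, -0.0193, 0.1648]
tcp_rot: [-180.0, 0.0, 98.6]
wrist_force: [0.3, -0.6, 0.4]
opening: -0.0001
grasp_force: 0.0
```

Run:
```python
from h import *
d=snap("scene","s4",(190,190,360,310),4.5)
snap("top","t4")
```

```text
(no output)
```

View pics/s4.png

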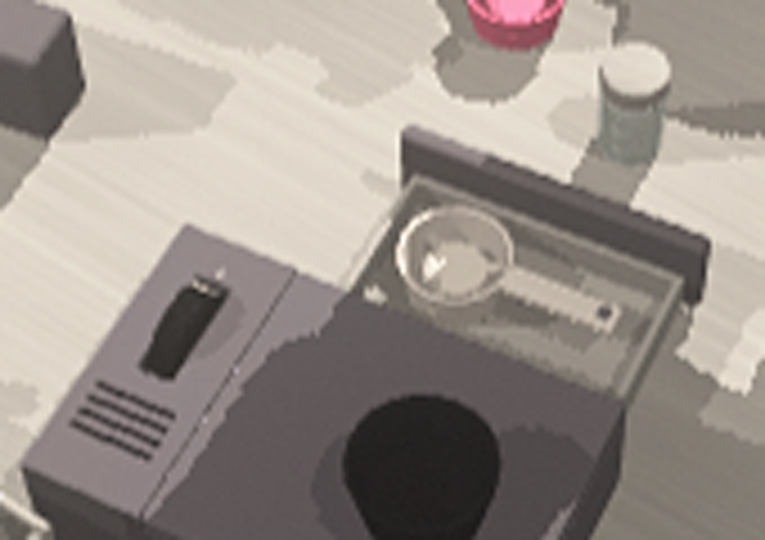

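The separator lies flat in the tray, cup at (455,255) and handle tip at (615,320), clear of the walls. Now press the tray at 30 mm right of its middle.

Request:
{"api": "carry_out", "payload": {"plan": [{"travel": [0.172,0.036,0],"angular": [0,0,0],"grip": -1},{"travel": [0.172,0.036,0],"angular": [0,0,0],"grip": -1},{"travel": [0.172,0.036,-0.13],"angular": [0,0,0],"grip": -1},{"travel": [0.172,0.036,-0.26],"angular": [0,0,0],"grip": -1},{"travel": [0.172,0.036,-0.37],"angular": [0,0,0],"grip": -1},{"travel": [0.172,0.036,-0.413],"angular": [0,0,0],"grip": -1},{"travel": [0.172,0.036,-0.413],"angular": [0,0,0],"grip": -1}]}}

```text
time: 6.55
ee_pos: [0.4582, -0.0074, 0.037]
tcp_rot: [-179.7, -0.1, 98.6]
wrist_force: [-0.9, 0.1, 0.1]
opening: 0.0002
grasp_force: 0.0
```

Request:
{"api": "carry_out", "payload": {"plan": [{"travel": [0.03,0.0045,0],"angular": [0,0,0],"grip": -1},{"travel": [0.06,0.009,0],"angular": [0,0,0],"grip": -1},{"travel": [0.09,0.0136,0],"angular": [0,0,0],"grip": -1},{"travel": [0.12,0.018,0],"angular": [0,0,0],"grip": -1},{"travel": [0.15,0.0227,0],"angular": [0,0,0],"grip": -1},{"travel": [0.18,0.027,0],"angular": [0,0,0],"grip": -1},{"travel": [0.21,0.032,0],"angular": [0,0,0],"grip": -1},{"travel": [0.24,0.036,0],"angular": [0,0,0],"grip": -1}]}}

```text
time: 7.22
ee_pos: [0.5335, 0.0032, 0.0418]
tcp_rot: [180.0, 0.0, 98.6]
wrist_force: [-5.6, -1.3, 4.8]
opening: 0.0001
grasp_force: 3.0
```

Request:
{"api": "carry_out", "payload": {"plan": [{"travel": [0.03,0.0045,0],"angular": [0,0,0],"grip": -1},{"travel": [0.06,0.009,0],"angular": [0,0,0],"grip": -1},{"travel": [0.09,0.0136,0],"angular": [0,0,0],"grip": -1},{"travel": [0.12,0.018,0],"angular": [0,0,0],"grip": -1},{"travel": [0.14,0.021,0],"angular": [0,0,0],"grip": -1},{"travel": [0.14,0.021,0],"angular": [0,0,0],"grip": -1}]}}

```text
time: 7.72
ee_pos: [0.5756, 0.0095, 0.0416]
tcp_rot: [180.0, 0.0, 98.6]
wrist_force: [-4.6, -1.7, 3.9]
opening: -0.0002
grasp_force: 2.4
```

Request:
{"api": "carry_out", "payload": {"plan": [{"travel": [0.01,0.0015,0],"angular": [0,0,0],"grip": -1},{"travel": [0.02,0.003,0],"angular": [0,0,0],"grip": -1},{"travel": [0.02,0.003,0],"angular": [0,0,0],"grip": -1}]}}

```text
time: 7.97
ee_pos: [0.5814, 0.0104, 0.0415]
tcp_rot: [180.0, 0.0, 98.6]
wrist_force: [-4.1, -0.4, 3.0]
opening: 0.0
grasp_force: 1.7
```

Request:
{"api": "carry_out", "payload": {"plan": [{"travel": [0.007,0.001,0],"angular": [0,0,0],"grip": -1},{"travel": [0.013,0.002,0],"angular": [0,0,0],"grip": -1},{"travel": [0.013,0.002,0],"angular": [0,0,0],"grip": -1}]}}

```text
time: 8.22
ee_pos: [0.5849, 0.0109, 0.0413]
tcp_rot: [180.0, 0.0, 98.6]
wrist_force: [-3.9, -0.6, 4.8]
opening: 0.0001
grasp_force: 2.2
```

Request:
{"api": "carry_out", "payload": {"plan": [{"travel": [0.007,0.001,0],"angular": [0,0,0],"grip": -1},{"travel": [0.007,0.001,0],"angular": [0,0,0],"grip": -1}]}}

```text
time: 8.38
ee_pos: [0.5868, 0.0113, 0.0412]
tcp_rot: [180.0, 0.0, 98.6]
wrist_force: [-4.2, -1.4, 4.3]
opening: 0.0001
grasp_force: 2.8
```

Request:
{"api": "carry_out", "payload": {"plan": [{"travel": [0.007,0.001,0],"angular": [0,0,0],"grip": -1},{"travel": [0.007,0.001,0],"angular": [0,0,0],"grip": -1}]}}

```text
time: 8.55
ee_pos: [0.5875, 0.0113, 0.0412]
tcp_rot: [-179.9, 0.0, 98.6]
wrist_force: [-11.8, -2.9, 10.2]
opening: -0.0002
grasp_force: 4.9
```

Request:
{"api": "carry_out", "payload": {"plan": [{"travel": [0.007,0.001,0],"angular": [0,0,0],"grip": -1},{"travel": [0.007,0.001,0],"angular": [0,0,0],"grip": -1}]}}

```text
time: 8.72
ee_pos: [0.5877, 0.0114, 0.0412]
tcp_rot: [-179.7, -0.0, 98.6]
wrist_force: [-23.1, -0.5, 16.4]
opening: 0.0001
grasp_force: 12.4
```

Request:
{"api": "carry_out", "payload": {"plan": [{"travel": [0.007,0.001,0],"angular": [0,0,0],"grip": -1},{"travel": [0.007,0.001,0],"angular": [0,0,0],"grip": -1}]}}

```text
time: 8.88
ee_pos: [0.5879, 0.0113, 0.0413]
tcp_rot: [-179.4, -0.0, 98.6]
wrist_force: [-36.4, -8.5, 25.2]
opening: -0.0006
grasp_force: 16.9
```

The force rises sharply at x = 0.588, so the tray is against its stop. Back off, then check that it stays in.

Request:
{"api": "carry_out", "payload": {"plan": [{"travel": [-0.03,-0.0045,0],"angular": [0,0,0],"grip": -1},{"travel": [-0.08,-0.012,0],"angular": [0,0,0],"grip": -1},{"travel": [-0.15,-0.0227,0],"angular": [0,0,0],"grip": -1},{"travel": [-0.15,-0.0227,0.1],"angular": [0,0,0],"grip": -1},{"travel": [-0.15,-0.0227,0.23],"angular": [0,0,0],"grip": -1},{"travel": [-0.15,-0.0227,0.36],"angular": [0,0,0],"grip": -1},{"travel": [-0.15,-0.0227,0.4],"angular": [0,0,0],"grip": -1},{"travel": [-0.15,-0.0227,0.4],"angular": [0,0,0],"grip": -1}]}}

```text
time: 9.55
ee_pos: [0.55, 0.0055, 0.1654]
tcp_rot: [179.5, 0.1, 98.6]
wrist_force: [-0.3, 0.5, 1.0]
opening: 0.0001
grasp_force: 0.0
```

Run:
```python
from h import *
d=cams.camera("top")["frame"];e=cams.camera("scene")["frame"]
a=cv2.resize(e[170:320,180:360],None,fx=3.3,fy=3.3,interpolation=cv2.INTER_CUBIC)[:495]
b=cv2.resize(d[95:200,270:330],None,fx=4.7,fy=4.7,interpolation=cv2.INTER_CUBIC)
H=np.zeros((max(len(a),len(b)),a.shape[1]+b.shape[1],3),np.uint8)[:, :]
H[:len(a),:a.shape[1]]=a;H[:len(b),a.shape[1]:]=b
print(H.shape,a.shape);H=H[:600,:];cv2.imwrite('pics/m5.png',cv2.resize(H,None,fx=.9,fy=.9)[:,:,::-1])
o=monitor.get_obs();print(o["ee_pos"],o["time"],o["wrist_force"])
```

```text
(495, 876, 3) (495, 594, 3)
[0.54831084 0.00542664 0.16084479] 9.65 [-0.405811    0.04538331 -0.79936548]
```

View pics/m5.png

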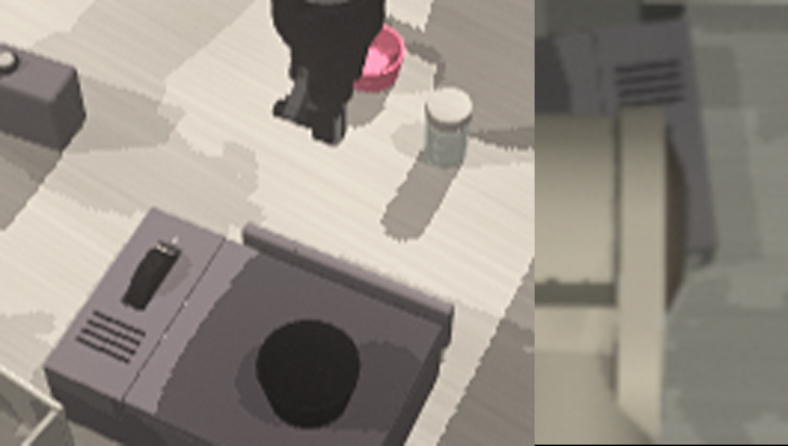

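The tray is in and holding: its panel stands just proud of the housing, (245,235)–(452,310). Next I fix the wheel by projecting its model.

Run:
```python
from h import *
a=np.radians(8.6);R=np.array([np.cos(a),np.sin(a)]);Y=np.array([-R[1],R[0]])
c=np.array([.6783,-.0644])
def proj(n,o,s,c):
    th=np.linspace(-1.09,1.09,60)
    P=[w2px(n,[*(c+R*.028*np.sin(t)+Y*w),.062+.028*np.cos(t)]) for t in th for w in(-.007,.007)]
    return ((np.array(P)-o)*s).astype(np.float32)
ims=[]
for n,f,o,s,x0,y0 in(("top","t1_full",(210,95),3.5,280,90),("scene","s4_full",(190,190),4.5,110,250)):
    im=cv2.imread(f'pics/{f}.png');im=cv2.resize(im,None,fx=12,fy=12,interpolation=cv2.INTER_CUBIC)
    P=proj(n,(0,0),12,c+0);h=cv2.convexHull(P).astype(int)
    b=P.mean(0).astype(int);cv2.polylines(im,[h],True,(0,255,255),1)
    ims.append(im[b[1]-200:b[1]+200,b[0]-200:b[0]+200])
cv2.imwrite('pics/w.png',np.hstack(ims))
for n in("top","scene"):
    p=w2px(n,[*c,.09]);print(n,[((w2px(n,[*(c+v*.01),.09])-p)*12).round(1) for v in(R,Y)])
```

```text
top [array([ -5.5, -42.1]), array([-42.6,   5.2])]
scene [array([-27.6,  41.5]), array([47.5, 19.9])]
```

View pics/w.png

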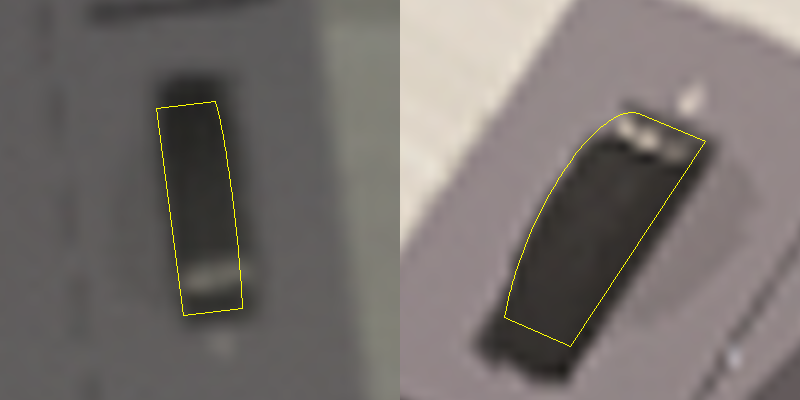

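The model matches the wheel to within 2 mm, so I take its top at about (0.680, −0.065). Move over it and press.

Request:
{"api": "carry_out", "payload": {"plan": [{"travel": [0.416,-0.243,0],"angular": [0,0,0],"grip": -1},{"travel": [0.416,-0.243,0],"angular": [0,0,0],"grip": -1},{"travel": [0.416,-0.243,0],"angular": [0,0,0],"grip": -1},{"travel": [0.416,-0.243,0],"angular": [0,0,0],"grip": -1},{"travel": [0.416,-0.243,-0.1],"angular": [0,0,0],"grip": -1},{"travel": [0.416,-0.243,-0.17],"angular": [0,0,0],"grip": -1},{"travel": [0.416,-0.243,-0.185],"angular": [0,0,0],"grip": -1},{"travel": [0.416,-0.243,-0.185],"angular": [0,0,0],"grip": -1}]}}

```text
time: 10.32
ee_pos: [0.671, -0.0676, 0.1019]
tcp_rot: [-179.7, -0.1, 98.6]
wrist_force: [-0.2, -0.0, 0.6]
opening: 0.0001
grasp_force: 0.0
```

Request:
{"api": "carry_out", "payload": {"plan": [{"travel": [0,0,-0.013],"angular": [0,0,0],"grip": -1},{"travel": [0,0,-0.02],"angular": [0,0,0],"grip": -1},{"travel": [0,0,-0.023],"angular": [0,0,0],"grip": -1},{"travel": [0,0,-0.023],"angular": [0,0,0],"grip": -1},{"travel": [0,0,-0.023],"angular": [0,0,0],"grip": -1}]}}

```text
time: 10.73
ee_pos: [0.6726, -0.0674, 0.0994]
tcp_rot: [179.9, 0.0, 98.6]
wrist_force: [-0.3, 0.8, 2.5]
opening: 0.0
grasp_force: 1.5
```

Request:
{"api": "carry_out", "payload": {"plan": [{"travel": [0,0,-0.006],"angular": [0,0,0],"grip": -1},{"travel": [0,0,-0.01],"angular": [0,0,0],"grip": -1},{"travel": [0,0,-0.01],"angular": [0,0,0],"grip": -1}]}}

```text
time: 10.98
ee_pos: [0.6726, -0.0675, 0.0959]
tcp_rot: [179.9, 0.0, 98.6]
wrist_force: [-1.5, 1.3, 6.9]
opening: 0.0002
grasp_force: 3.5
```

Request:
{"api": "carry_out", "payload": {"plan": [{"travel": [0.008,0.0012,0],"angular": [0,0,0],"grip": -1},{"travel": [0.016,0.0024,0],"angular": [0,0,0],"grip": -1},{"travel": [0.024,0.0036,0],"angular": [0,0,0],"grip": -1},{"travel": [0.032,0.0048,0],"angular": [0,0,0],"grip": -1},{"travel": [0.04,0.006,0],"angular": [0,0,0],"grip": -1},{"travel": [0.049,0.0074,0],"angular": [0,0,0],"grip": -1},{"travel": [0.049,0.0074,0],"angular": [0,0,0],"grip": -1}]}}

```text
time: 11.57
ee_pos: [0.6877, -0.0652, 0.0962]
tcp_rot: [179.9, 0.0, 98.6]
wrist_force: [-0.6, 0.7, 6.9]
opening: -0.0003
grasp_force: 3.6
```

Request:
{"api": "carry_out", "payload": {"plan": [{"travel": [0,0,0.04],"angular": [0,0,0],"grip": -1},{"travel": [0,0,0.12],"angular": [0,0,0],"grip": -1},{"travel": [-0.13,0,0.12],"angular": [0,0,0],"grip": -1},{"travel": [-0.25,0,0.12],"angular": [0,0,0],"grip": -1},{"travel": [-0.25,0,0.12],"angular": [0,0,0],"grip": -1},{"travel": [-0.25,0,0.12],"angular": [0,0,0],"grip": -1}]}}

```text
time: 12.07
ee_pos: [0.6104, -0.0654, 0.1316]
tcp_rot: [-180.0, -0.0, 98.6]
wrist_force: [-0.2, 0.3, 0.2]
opening: -0.0001
grasp_force: 0.0
```

Run:
```python
from h import *
snap("scene","s6",(210,225,270,300),8)
a=np.radians(8.6);R=np.array([np.cos(a),np.sin(a)]);c=np.array([.680,-.065])
for k in(-45,-15,15,45):
    t=np.radians(k);print(k,((w2px("scene",[*(c+R*.028*np.sin(t)),.062+.028*np.cos(t)])-[210,225])*8).round())
```

```text
-45 [202. 228.]
-15 [177. 248.]
15 [151. 288.]
45 [130. 337.]
```

View pics/s6.png

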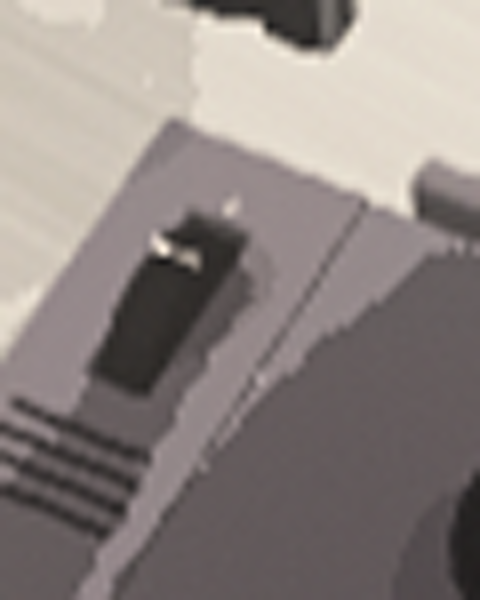

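The white line is at (175,250), which matches the −15° prediction of (177,248): exactly one click. I'll repeat the stroke.

Request:
{"api": "carry_out", "payload": {"plan": [{"travel": [0.13,-0.0074,0],"angular": [0,0,0],"grip": -1},{"travel": [0.201,-0.0074,0],"angular": [0,0,0],"grip": -1},{"travel": [0.201,-0.0074,0],"angular": [0,0,0],"grip": -1},{"travel": [0.201,-0.0074,-0.07],"angular": [0,0,0],"grip": -1},{"travel": [0.201,-0.0074,-0.1],"angular": [0,0,0],"grip": -1},{"travel": [0.201,-0.0074,-0.12],"angular": [0,0,0],"grip": -1},{"travel": [0.201,-0.0074,-0.12],"angular": [0,0,0],"grip": -1}]}}

```text
time: 12.7
ee_pos: [0.6725, -0.0677, 0.0954]
tcp_rot: [180.0, 0.0, 98.6]
wrist_force: [-1.2, -0.2, 6.9]
opening: -0.0005
grasp_force: 3.6
```

Request:
{"api": "carry_out", "payload": {"plan": [{"travel": [0.008,0.0012,0],"angular": [0,0,0],"grip": -1},{"travel": [0.016,0.0024,0],"angular": [0,0,0],"grip": -1},{"travel": [0.024,0.0036,0],"angular": [0,0,0],"grip": -1},{"travel": [0.032,0.0048,0],"angular": [0,0,0],"grip": -1},{"travel": [0.04,0.006,0],"angular": [0,0,0],"grip": -1},{"travel": [0.049,0.0074,0],"angular": [0,0,0],"grip": -1},{"travel": [0.049,0.0074,0],"angular": [0,0,0],"grip": -1}]}}

```text
time: 13.28
ee_pos: [0.6879, -0.0654, 0.0969]
tcp_rot: [179.9, 0.0, 98.6]
wrist_force: [0.6, -0.5, 6.6]
opening: -0.0001
grasp_force: 3.1
```

Request:
{"api": "carry_out", "payload": {"plan": [{"travel": [0,0,0.04],"angular": [0,0,0],"grip": -1},{"travel": [0,0,0.12],"angular": [0,0,0],"grip": -1},{"travel": [-0.13,0,0.12],"angular": [0,0,0],"grip": -1},{"travel": [-0.25,0,0.12],"angular": [0,0,0],"grip": -1},{"travel": [-0.25,0,0.12],"angular": [0,0,0],"grip": -1},{"travel": [-0.25,0,0.12],"angular": [0,0,0],"grip": -1}]}}

```text
time: 13.78
ee_pos: [0.6104, -0.0654, 0.1322]
tcp_rot: [-180.0, -0.0, 98.6]
wrist_force: [1.2, 0.8, 1.1]
opening: 0.0004
grasp_force: 0.0
```

```bash
cat >> h.py <<'E'
def line(n="scene",f=None):
    im=cv2.imread(f'pics/{f}_full.png',0).astype(np.float32)
    a=np.radians(8.6);R=np.array([np.cos(a),np.sin(a)]);c=np.array([.680,-.065])
    out=[]
    for k in range(-60,61,5):
        t=np.radians(k);u,v=w2px(n,[*(c+R*.028*np.sin(t)),.062+.028*np.cos(t)])
        out.append((k,int(cv2.getRectSubPix(im,(3,3),(float(u),float(v))).max())))
    print(f,out)
E
python3 - <<'E'
from h import *
snap("scene","s7",(210,225,270,300),8)
for f in("s4","s6","s7"): line(f=f)
E
```

```text
s4 [(-60, 124), (-55, 143), (-50, 147), (-45, 138), (-40, 155), (-35, 159), (-30, 147), (-25, 138), (-20, 88), (-15, 59), (-10, 59), (-5, 58), (0, 58), (5, 58), (10, 58), (15, 58), (20, 57), (25, 56), (30, 54), (35, 53), (40, 53), (45, 52), (50, 51), (55, 50), (60, 50)]
s6 [(-60, 98), (-55, 95), (-50, 90), (-45, 84), (-40, 75), (-35, 61), (-30, 72), (-25, 102), (-20, 127), (-15, 152), (-10, 160), (-5, 154), (0, 76), (5, 51), (10, 51), (15, 51), (20, 51), (25, 51), (30, 51), (35, 51), (40, 51), (45, 51), (50, 49), (55, 48), (60, 48)]
s7 [(-60, 98), (-55, 95), (-50, 90), (-45, 83), (-40, 73), (-35, 61), (-30, 56), (-25, 53), (-20, 50), (-15, 51), (-10, 51), (-5, 51), (0, 51), (5, 68), (10, 159), (15, 184), (20, 175), (25, 164), (30, 50), (35, 50), (40, 50), (45, 50), (50, 50), (55, 48), (60, 48)]
```

The line now peaks at about +17°, so that is two clicks. Third stroke.

Request:
{"api": "carry_out", "payload": {"plan": [{"travel": [0.13,-0.0074,0],"angular": [0,0,0],"grip": -1},{"travel": [0.201,-0.0074,0],"angular": [0,0,0],"grip": -1},{"travel": [0.201,-0.0074,0],"angular": [0,0,0],"grip": -1},{"travel": [0.201,-0.0074,-0.07],"angular": [0,0,0],"grip": -1},{"travel": [0.201,-0.0074,-0.1],"angular": [0,0,0],"grip": -1},{"travel": [0.201,-0.0074,-0.12],"angular": [0,0,0],"grip": -1},{"travel": [0.201,-0.0074,-0.12],"angular": [0,0,0],"grip": -1}]}}

```text
time: 14.42
ee_pos: [0.6725, -0.0677, 0.0954]
tcp_rot: [180.0, 0.0, 98.6]
wrist_force: [-0.7, -0.2, 7.3]
opening: 0.0
grasp_force: 3.6
```

Request:
{"api": "carry_out", "payload": {"plan": [{"travel": [0.008,0.0012,0],"angular": [0,0,0],"grip": -1},{"travel": [0.016,0.0024,0],"angular": [0,0,0],"grip": -1},{"travel": [0.024,0.0036,0],"angular": [0,0,0],"grip": -1},{"travel": [0.032,0.0048,0],"angular": [0,0,0],"grip": -1},{"travel": [0.04,0.006,0],"angular": [0,0,0],"grip": -1},{"travel": [0.049,0.0074,0],"angular": [0,0,0],"grip": -1},{"travel": [0.049,0.0074,0],"angular": [0,0,0],"grip": -1}]}}

```text
time: 15.0
ee_pos: [0.6879, -0.0654, 0.097]
tcp_rot: [179.9, 0.0, 98.6]
wrist_force: [0.2, -0.0, 5.4]
opening: 0.0003
grasp_force: 3.1
```

Request:
{"api": "carry_out", "payload": {"plan": [{"travel": [0,0,0.04],"angular": [0,0,0],"grip": -1},{"travel": [0,0,0.12],"angular": [0,0,0],"grip": -1},{"travel": [-0.13,0,0.2],"angular": [0,0,0],"grip": -1},{"travel": [-0.25,0,0.3],"angular": [0,0,0],"grip": -1},{"travel": [-0.3,0,0.3],"angular": [0,0,0],"grip": -1},{"travel": [-0.3,0,0.3],"angular": [0,0,0],"grip": -1}]}}

```text
time: 15.5
ee_pos: [0.5949, -0.0655, 0.1901]
tcp_rot: [179.8, 0.1, 98.6]
wrist_force: [-1.2, -1.1, 0.8]
opening: 0.0001
grasp_force: 0.0
```

Run:
```python
from h import *
snap("scene","s8",(150,130,460,350),2.5);line(f="s8")
```

```text
s8 [(-60, 98), (-55, 96), (-50, 91), (-45, 84), (-40, 74), (-35, 63), (-30, 58), (-25, 57), (-20, 56), (-15, 57), (-10, 58), (-5, 57), (0, 55), (5, 57), (10, 57), (15, 57), (20, 56), (25, 54), (30, 53), (35, 63), (40, 153), (45, 156), (50, 157), (55, 155), (60, 87)]
```

View pics/s8.png

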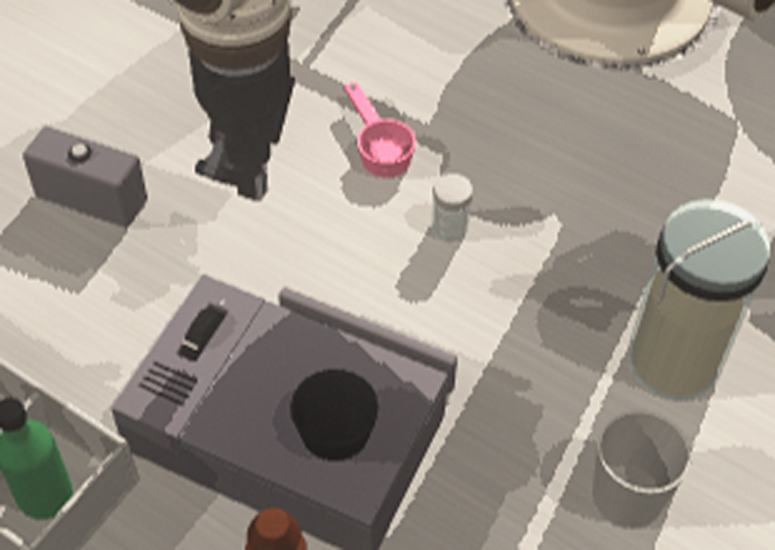

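The white line is now at (190,345), about 47° behind the top, so three clicks are done. The tray is still in, the other objects still stand in place and the gripper is clear.

```bash
python3 -c "
from workcell import ticket;print(ticket.job_done())"
```

```text
the job is handed in; nothing more can be done
None
```

The job is handed in, and the result call gave no verdict: the separator lies flat, cup up, in the latched tray, the wheel reads three clicks on from its start, and in the last picture nothing else had visibly moved.

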